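# Set the mould clamp to its gauge tab

### The job

Set the clamp for the next rubber mould: roll the knurled wheel on top of it under a fingertip until the moving jaw has closed so far that its yellow pointer stands in line with the red gauge tab, then let go. Move the jaw only by the wheel: do not push the jaw or the red tab, and do not pick up or shift the things lying around.

Things in the scene. Friction and masses are not known exactly. Their poses are not given: they have to be found in the camera images.
- clamp: low mould clamp screwed to the bench: grey base 104 (x) x 250 (y) x 12 mm; origin at the centre of its underside, z up. Its y axis runs from the wheel (y = -65 mm) past the moving jaw to the fixed blue jaw (y = +100 mm). The wheel sits between two blue cheeks 70 mm high, together 42 mm across x and 84 mm along y; its top 14 mm stands out. Jaws, scale and pointer are at most 53 mm high.
- wheel: knurled steel wheel, 64 mm across, 18 mm wide; origin on its axle, 52 mm above the bench, axle along the clamp's x axis. Rolling its top towards the fixed jaw (clamp +y) closes the jaw by 8 mm per radian: 1 mm of jaw for each 4 mm that the rim travels; rolling back opens it. It may take several strokes and stays where it is left (friction about 0.03 N m).
- wheel_top (a point): highest point of the unpressed wheel, 84 mm above the bench, half-way along its width, axes as the clamp's; it does not move. The wheel is sprung: pressed down it sinks up to 6 mm, with about 3 N at first and 1 N more per mm, and the jaw on its rods sinks with it; pressed in about 3 mm it follows a fingertip drawn across its top.
- jaw: moving jaw, aluminium block 60 x 14 x 30 mm with a rubber face and a yellow pointer on top that reaches out over the white scale on the robot's side; slides along the clamp's y axis. Origin on the clamp's underside plane, below the middle of the jaw. Must not be pushed by the robot.
- jaw_pointer (a point): tip of the moving jaw's yellow pointer (3 mm wide), 52 mm above the bench, axes as the clamp's; at the start 18 to 43 mm short of the red tab
- gauge_mark (a point): red gauge tab on the white scale, 6 mm wide along the clamp's y axis, axes as the clamp's; the point lies mid-width, at the end facing the pointer. Pointer and tab are in line when their places along the clamp's y axis are the same. It would slide along the scale if pushed: leave it alone.
- orange_mould: loose orange rubber mould, 46 x 56 x 23 mm, origin at the centre of its underside; bystander on the far side of the clamp
- black_loupe: loose black eye loupe, 34 mm across, 30 mm high, origin at the centre of its underside; bystander on the far side of the clamp
- gold_ring: loose cast gold-coloured ring, 26 x 22 x 6 mm, origin at the centre of its underside; bystander to the left of the clamp

How it is judged:
By the outcome, as a careful person would: the job done as asked, in the order asked, and still so for the second after the job is handed in, with the robot touching nothing.
It also fails if it takes over 45 s, if anything falls off the work surface, if the arm or the gripper's body presses on something with over 40 N, if the wrist force passes 120 N, or if a joint passes its speed limit or range.

### The arm

A 6-joint arm with a two-finger parallel gripper is mounted at the origin on a cart in front of the work surface, level with it; the furniture and walls round the work are solid. World frame = base frame: x ahead of the robot, y to its left, z up, the work surface at z = 0. Lengths are in m, angles in rad, forces in N, time in s.
With the tool pointing down it reaches from about 0.25 to 0.85 m from the base axis. Payload 12.5 kg.
Tool frame: the origin (TCP) lies midway between the tips of the shut fingers; the grasp point (between the pads) lies 19 mm behind it (tcp_to_grasp is the distance from the TCP to the grasp point, in m); y points along the fingers, x is the direction in which the jaws open and shut, and the axes are right-handed (so a half turn about y gives the same grasp; the last joint's range is limited). The gripper opens to 93 mm and grips with 3 to 60 N. Pads are 15 mm wide; open, the fingers measure 128 mm over their backs; the gripper's body (75 mm by 188 mm) begins 65 mm behind the grasp point.
Start: joints at [1.249, 0.351, 1.652, -0, 1.139, -0.085], TCP at [0.129, 0.535, 0.219] pointing down, gripper open.
Joint ranges: [-2.75, 2.75], [-0.79, 2.1], [0.01, 2.65], [-1.57, 4.71], [0.07, 3.14], [-2.87, 2.87]. Speed limits (rad/s): [2.22, 2.22, 2.79, 3.14, 3.14, 3.14].

### API

Orientations are given as a unit quaternion [x, y, z, w].
In Python, from cell import sense, camera, camera_model, finish_job, find_in, masks_of, tcp_to_grasp gives the robot as it stands. The module is installed in compiled form; this text tells all that it offers.
- The arm moves only by the shell command python3 -m inch 'ROWS' [FORCE]. ROWS is JSON, a list of rows, each a list of 5 numbers: the closure, from 0 (fully open) to 1 (shut), then the shift along the tool's x, y, z in m, then the turn about the tool's y in rad. In form: [[claw, x, y, z, roll], ...]. A call has 1 to 12 rows; each row is the pose to reach, as a shift and turn from the pose measured when the call began, along the tool's axes at that moment; what a row does not reach only later rows make up. A row lasts 1/10 s, in which the tool goes at most 50 mm and 8.59 degrees, less where a joint would pass 70% of its speed; a pose out of reach is approached as far as the arm can. A call with a gripper value outside its range is refused whole. The fingers move at their own pace and stop on an object; FORCE is the grip in N (left out, the last holds). Time passes only in rows, so rows that repeat a pose let the fingers close. It gives the time, the measured TCP pose, the force and the opening at its end, in the units of the state.
- sense(): the state, without advancing time (a new reading comes with each control period).
- camera(name): name is "scene" or "top" or "wrist"; returns the picture (384x512x3 uint8, blue, green, red); there is no depth.
- camera_model(name): a dict with "fx", "fy", "cx", "cy" (pixels), "k1" (the pictures are not rectified: a ray, as slopes to the right and down, at radius r is drawn at 1 + k1 r^2 times it, then the intrinsics apply), "world_from_camera" (4x4, takes a point from camera to world coordinates). Camera axes: x right, y down, z forward; pixel columns grow to the right and rows downward; lengths in m; the calibration is good to about 2 mm. A picture is of the moment at which its call begins: read the wrist's pose just before it. camera_model takes no time and is no camera call; for the wrist camera it gives the pose at the moment of the call.
- finish_job(): hands the job in, once; it reports no verdict.
Trained networks look in the newest picture that a camera, given by its name, has taken for a name from the list of things; names that differ only in an ending like _2 or _b are one class to them, and where a whole thing is asked for, a point or a joint stands for the part that bears it (a point fixed in the world has none). Each returns a list of dicts, best first, with "confidence" (0 to 1); they miss things now and then, are a little off and sometimes report something else, mostly with a low value. They report only what shows in the picture. A call takes as long as a camera call.
- find_in(camera, name): "bbox" ([left, top, right, bottom] in pixels, round what is visible of it).
- masks_of(camera, name): "region" (384x512 bool, what is visible of it) and "bbox" ([left, top, right, bottom] in pixels, round what is visible of it).
The state is a dict: "time_s": time; "joint_pos": joint angles; "joint_vel": joint speeds; "joint_torque": joint torques, N m; "position": TCP position; "ee_rot": TCP orientation; "wrist_force": force on the tool from outside, world axes, zero at the start; "torque": the same for the moment, N m; "gripper_width": finger opening in m.
Only numpy, scipy, OpenCV 4.12 (cv2) and the standard library are available. Lean on these libraries where they do the work, as an engineer would, in place of code of your own. Each camera call takes 0.05 s, during which the arm holds its last target.

## Working session

There is one attempt and no reset: what is moved stays moved. The work goes in short steps, Python scripts to look and compute and a shell command to move; the robot and the scene stay as the last step left them, time stands still between calls to the robot, and variables do not carry over. Pictures are saved under pics/ and viewed, and the job is handed in when it is done.

```bash
mkdir -p pics; cat > h.py <<'E'
import numpy as np, cv2
from cell import *
from scipy.spatial.transform import Rotation as R
def ray(name,u,v,m=None):
    m=m or camera_model(name)
    K=np.array([[m['fx'],0,m['cx']],[0,m['fy'],m['cy']],[0,0,1.]])
    d=np.array([(u-m['cx'])/m['fx'],(v-m['cy'])/m['fy']]); s=d.copy()
    for _ in range(30): s=d/(1+m['k1']*(s@s))
    T=np.array(m['world_from_camera']); return T[:3,3],T[:3,:3]@np.array([s[0],s[1],1])
def at_z(name,u,v,z,m=None):
    o,d=ray(name,u,v,m); return o+d*(z-o[2])/d[2]
def proj(name,p,m=None):
    m=m or camera_model(name); T=np.linalg.inv(np.array(m['world_from_camera']))
    c=T[:3,:3]@np.array(p)+T[:3,3]; s=c[:2]/c[2]; s=s*(1+m['k1']*(s@s))
    return np.array([m['fx']*s[0]+m['cx'],m['fy']*s[1]+m['cy']])
E
python3 - <<'E'
from h import *
s=sense(); print({k:np.round(v,3).tolist() for k,v in s.items()}, tcp_to_grasp)
for n in ['scene','top','wrist']:
    im=camera(n); cv2.imwrite(f'pics/{n}0.png',im)
    m=camera_model(n); print(n,{k:np.round(v,3).tolist() for k,v in m.items()})
    for t in ['clamp','wheel','jaw','jaw_pointer','gauge_mark','orange_mould','black_loupe','gold_ring']:
        print(t,[(np.round(d['bbox'],1).tolist(),round(d['confidence'],2)) for d in find_in(n,t)[:2]])
E
```

```text
{'time_s': 0.0, 'joint_pos': [1.249, 0.351, 1.652, -0.0, 1.139, -0.085], 'joint_vel': [-0.001, -0.002, 0.001, -0.002, 0.001, -0.001], 'joint_torque': [-0.001, -49.734, -28.525, 0.07, 0.026, -0.0], 'position': [0.129, 0.534, 0.218], 'ee_rot': [0.556, 0.437, -0.438, -0.555], 'wrist_force': [0.632, 0.28, 0.622], 'torque': [-0.006, 0.053, -0.026], 'gripper_width': 0.093} 0.0188
scene {'fx': 477.36, 'fy': 477.36, 'cx': 260.146, 'cy': 197.443, 'k1': 0.036, 'world_from_camera': [[-0.795, -0.266, 0.546, 0.116], [-0.607, 0.347, -0.715, 0.975], [0.0, -0.899, -0.437, 0.451], [0.0, 0.0, 0.0, 1.0]]}
clamp [([251.0, 180.1, 367.9, 262.1], 0.78), ([299.4, 202.1, 323.3, 224.8], 0.57)]
wheel [([318.2, 172.9, 340.9, 202.5], 0.66)]
jaw [([295.0, 203.4, 328.9, 222.9], 0.66)]
jaw_pointer [([298.1, 201.4, 330.3, 220.0], 0.65)]
gauge_mark []
orange_mould [([217.2, 207.5, 256.4, 232.6], 0.57), ([278.7, 190.7, 292.3, 211.0], 0.43)]
black_loupe [([276.0, 188.3, 295.3, 212.6], 0.57)]
gold_ring [([260.3, 265.1, 276.5, 272.8], 0.41)]
top {'fx': 349.753, 'fy': 349.753, 'cx': 244.919, 'cy': 190.65, 'k1': -0.094, 'w
[... 211 characters left out ...]
2.1], 0.62), ([289.4, 197.8, 309.5, 206.7], 0.61)]
jaw [([270.7, 193.3, 281.9, 217.9], 0.55)]
jaw_pointer [([272.5, 191.8, 285.8, 218.3], 0.59)]
gauge_mark []
orange_mould [([237.3, 151.9, 255.5, 169.9], 0.72), ([227.0, 184.8, 325.3, 232.6], 0.4)]
black_loupe [([275.5, 192.3, 283.2, 220.3], 0.68), ([285.6, 160.4, 295.9, 178.4], 0.63)]
gold_ring [([272.0, 193.1, 281.2, 219.6], 0.54)]
wrist {'fx': 285.006, 'fy': 285.006, 'cx': 255.315, 'cy': 198.977, 'k1': -0.071, 'world_from_camera': [[0.235, 0.929, 0.284, 0.05], [0.972, -0.224, -0.069, 0.554], [-0.0, 0.293, -0.956, 0.385], [0.0, 0.0, 0.0, 1.0]]}
clamp []
wheel []
jaw []
jaw_pointer []
gauge_mark []
orange_mould []
black_loupe []
gold_ring []
```

```bash
python3 - <<'E'
import cv2
a=cv2.imread('pics/scene0.png')[150:300,190:390];b=cv2.imread('pics/top0.png')[130:260,200:350]
cv2.imwrite('pics/sc.png',cv2.resize(a,(800,600),interpolation=cv2.INTER_CUBIC))
cv2.imwrite('pics/tc.png',cv2.resize(b,(690,598),interpolation=cv2.INTER_CUBIC))
E
```

```text
(no output)
```

View pics/sc.png

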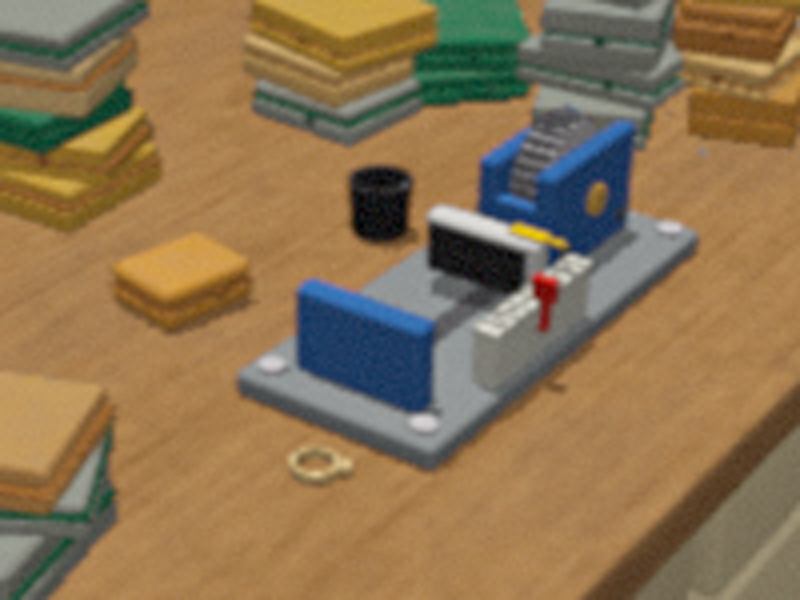

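View pics/tc.png

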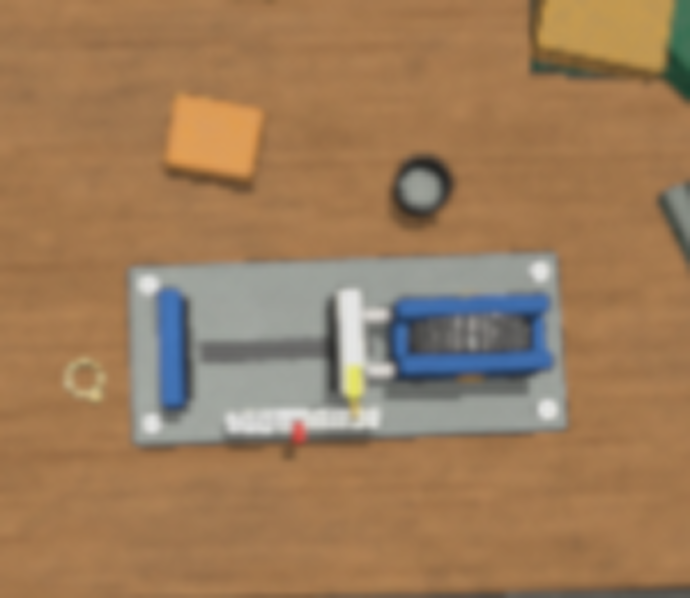

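View pics/top0.png

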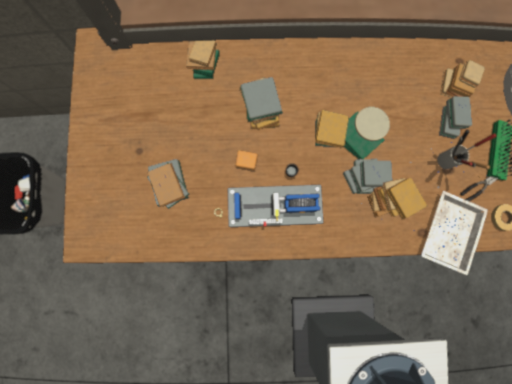

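View pics/wrist0.png

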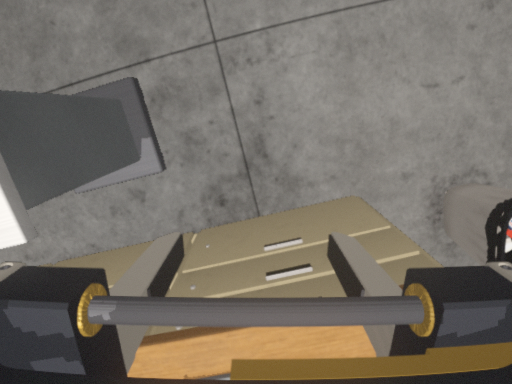

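```bash
python3 - <<'E'
from h import *
print('tcp',proj('top',[.129,.534,.218]),proj('scene',[.129,.534,.218]),'base',proj('top',[0,0,0]), proj('wrist',[.129,.534,.218]))
# crop pixel->full ; 4.6 scale
f=lambda u,v:(200+u/4.6,130+v/4.6)
for nm,u,v,z in [('cornTL',130,268,.012),('cornTR',556,254,.012),('cornBR',566,428,.012),('cornBL',136,444,.012),('screwTL',148,285,.013),('TR',540,270,.013),('BR',547,409,.013),('BL',151,423,.013),('wheel',470,335,.084),('ptr',354,412,.052),('red',299,430,.052),('cheekL',395,338,.07),('cheekR',550,332,.07)]:
    print(nm,np.round(at_z('top',*f(u,v),z),4))
s=lambda u,v:(190+u/4,150+v/4)
for nm,u,v,z in [('ptr',566,243,.052),('red',545,278,.052),('cornL',242,378,.012),('cornN',433,456,.012),('cornR',698,236,.012),('wheel',558,112,.084)]:
    print('sc',nm,np.round(at_z('scene',*s(u,v),z),4))
print(R.from_quat(sense()['ee_rot']).as_matrix().round(3))
E
```

```text
tcp [164.58280584 396.05128006] [554.45214869 257.43275588] base [390.39022761 401.71106824] [253.916189   244.07047681]
cornTL [0.5713 0.41   0.012 ]
cornTR [0.5732 0.1634 0.012 ]
cornBR [0.4727 0.1629 0.012 ]
cornBL [0.4701 0.4084 0.012 ]
screwTL [0.561  0.3998 0.013 ]
TR [0.564  0.1734 0.013 ]
BR [0.4838 0.1735 0.013 ]
BL [0.4818 0.3996 0.013 ]
wheel [0.5206 0.2269 0.084 ]
ptr [0.4832 0.2871 0.052 ]
red [0.4741 0.3174 0.052 ]
cheekL [0.5214 0.2652 0.07  ]
cheekR [0.5224 0.1813 0.07  ]
sc ptr [0.4786 0.2892 0.052 ]
sc red [0.4693 0.3237 0.052 ]
sc cornL [0.5634 0.418  0.012 ]
sc cornN [0.4639 0.4181 0.012 ]
sc cornR [0.4664 0.1737 0.012 ]
sc wheel [0.5205 0.2277 0.084 ]
[[ 0.235 -0.    -0.972]
 [ 0.972 -0.     0.235]
 [-0.    -1.     0.   ]]
```

View pics/scene0.png

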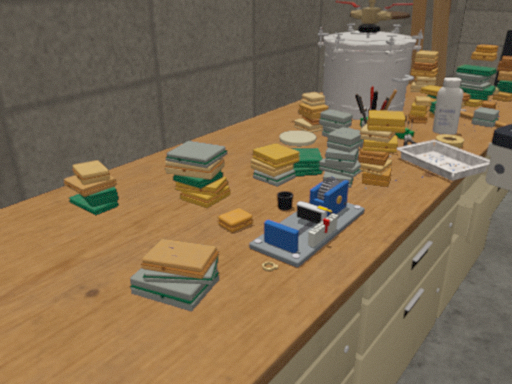

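```bash
python3 -m inch '[[1,-0.02,0,-0.04,-0.02],[1,-0.042,0,-0.083,-0.045],[1,-0.064,0,-0.126,-0.07],[1,-0.086,0,-0.169,-0.09],[1,-0.108,0,-0.212,-0.12],[1,-0.130,0,-0.255,-0.14],[1,-0.152,0,-0.298,-0.16],[1,-0.174,0,-0.341,-0.18],[1,-0.196,0,-0.384,-0.20],[1,-0.218,0,-0.427,-0.22],[1,-0.234,0,-0.459,-0.237],[1,-0.234,0,-0.459,-0.237]]' 30
python3 - <<'E'
from h import *
s=sense();print(s['time_s'],s['position'].round(4) if hasattr(s['position'],'round') else s['position'],R.from_quat(s['ee_rot']).as_matrix().round(3).tolist(),s['gripper_width'],s['wrist_force'])
im=camera('wrist');cv2.imwrite('pics/w1.png',im)
m=camera_model('wrist');np.save('m1.npy',m,allow_pickle=True)
for t in ['wheel','jaw_pointer','gauge_mark']: print(t,[(np.round(d['bbox'],1).tolist(),round(d['confidence'],2)) for d in find_in('wrist',t)[:2]])
print(proj('wrist',[.52,.227,.084]))
E
```

```text
time_s: 2.55
position: [0.5229, 0.1968, 0.2184]
ee_rot: [0.501, 0.499, -0.499, -0.5]
wrist_force: [-0.9, 0.4, 0.2]
gripper_width: 0.003
2.55 [0.5229 0.1968 0.2184] [[0.003, 0.001, -1.0], [1.0, -0.0, 0.003], [-0.0, -1.0, -0.001]] 0.002956299778226343 [-0.86504994  0.35864378  0.24610459]
wheel [([252.2, 175.0, 307.8, 196.0], 0.84)]
jaw_pointer [([312.2, 148.3, 338.6, 203.5], 0.68)]
gauge_mark [([353.9, 133.8, 362.4, 145.0], 0.56), ([343.8, 236.0, 392.2, 276.7], 0.37)]
[279.86426755 189.87011236]
```

View pics/w1.png

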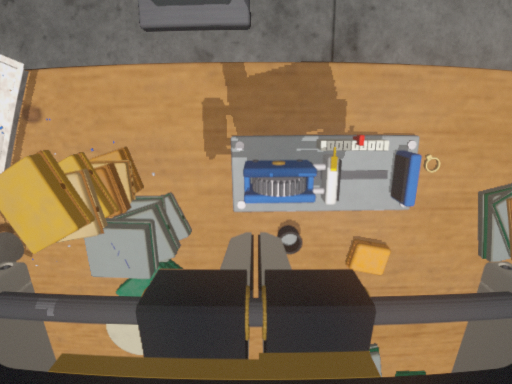

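```bash
python3 - <<'E'
from h import *
a=cv2.imread('pics/w1.png')[115:225,225:435]
cv2.imwrite('pics/w1c.png',cv2.resize(a,(798,418),interpolation=cv2.INTER_CUBIC))
E
```

```text
(no output)
```

View pics/w1c.png

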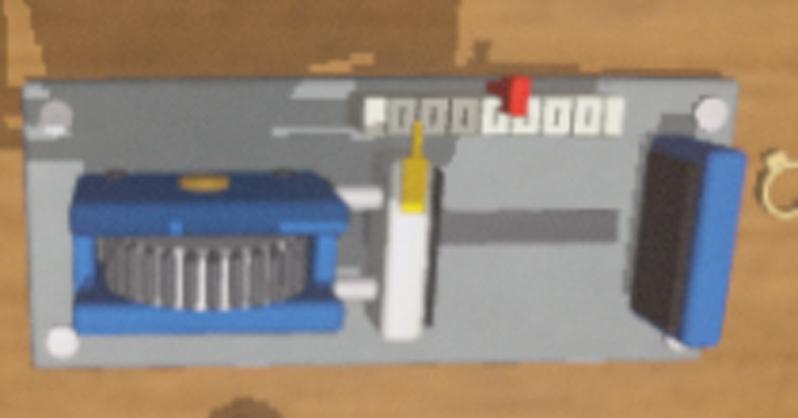

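```bash
python3 - <<'E'
from h import *
m=np.load('m1.npy',allow_pickle=True).item()
f=lambda u,v:(225+u/3.8,115+v/3.8)
for nm,u,v,z in [('ptr',418,124,.052),('tab',518,112,.052),('tabL',507,112,.052),('tabR',529,112,.052),('TL',55,115,.013),('TR',711,113,.013),('BL',63,342,.013),('ck1',75,310,.07),('ck2',343,310,.07),('ckfar',210,311,.07),('cknear',210,205,.07),('wheel',208,262,.084)]:
    print(nm,at_z('wrist',*f(u,v),z,m).round(4))
E
```

```text
ptr [0.4796 0.2911 0.052 ]
tab [0.4757 0.3219 0.052 ]
tabL [0.4757 0.3184 0.052 ]
tabR [0.4757 0.3253 0.052 ]
TL [0.4812 0.1779 0.013 ]
TR [0.4795 0.405  0.013 ]
BL [0.5623 0.1792 0.013 ]
ck1 [0.5334 0.186  0.07  ]
ck2 [0.5336 0.2673 0.07  ]
ckfar [0.5338 0.2269 0.07  ]
cknear [0.5013 0.2262 0.07  ]
wheel [0.5151 0.2247 0.084 ]
```

```bash
python3 -m inch '[[1,0.004,0.04,0.001,0],[1,0.008,0.08,0.001,0],[1,0.008,0.115,0.001,0],[1,0.008,0.128,0.001,0],[1,0.008,0.128,0.001,0]]'
```

```text
time_s: 3.25
position: [0.5174, 0.2085, 0.0897]
ee_rot: [-0.499, -0.5, 0.501, 0.5]
wrist_force: [-0.4, 0.5, -0.2]
gripper_width: 0.0009
```

```bash
python3 -m inch '[[1,0,0,0,0],[1,0,0,0,0]]'; python3 - <<'E'
from h import *
s=sense();print(s['position'],R.from_quat(s['ee_rot']).as_matrix().round(4).tolist())
cv2.imwrite('pics/s2.png',cv2.resize(camera('scene')[130:280,220:420],(800,600),interpolation=cv2.INTER_CUBIC))
E
```

```text
time_s: 3.45
position: [0.5182, 0.209, 0.0914]
ee_rot: [-0.499, -0.5, 0.501, 0.5]
wrist_force: [0.3, -0.1, -0.7]
gripper_width: 0.0003
[0.51819614 0.20901272 0.09141502] [[-0.002, -0.0005, -1.0], [1.0, 0.0001, -0.002], [0.0001, -1.0, 0.0005]]
```

View pics/s2.png

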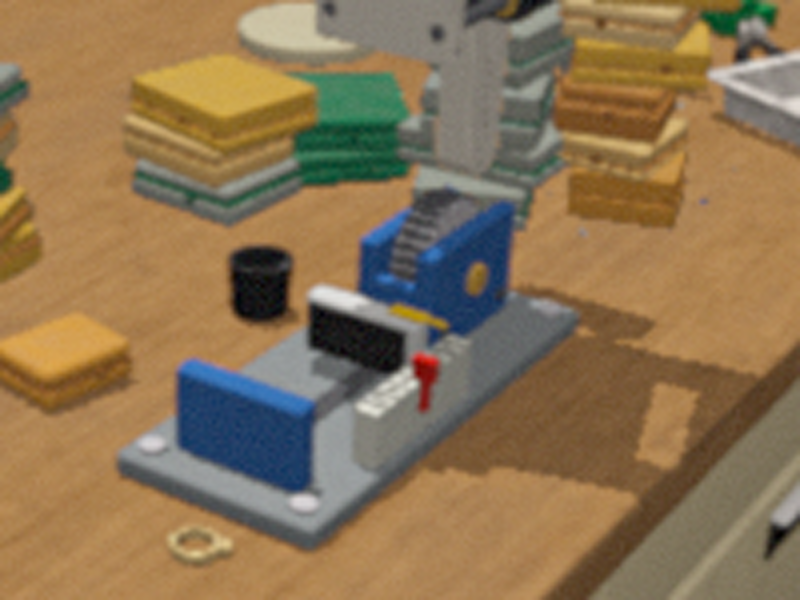

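```bash
python3 -m inch '[[1,-0.002,0.006,-0.003,0],[1,-0.002,0.011,-0.003,0],[1,-0.002,0.011,-0.003,0]]'; python3 -m inch '[[1,0.006,0,0,0],[1,0.013,0,0,0],[1,0.020,0,0,0],[1,0.027,0,0,0],[1,0.034,0,0,0],[1,0.040,0,0,0]]'; python3 -m inch '[[1,0,-0.015,0,0],[1,0,-0.02,0,0]]'
python3 - <<'E'
from h import *
cv2.imwrite('pics/w3.png',cv2.resize(camera('wrist')[100:300,200:450],(750,600),interpolation=cv2.INTER_CUBIC))
cv2.imwrite('pics/s3.png',cv2.resize(camera('scene')[130:280,220:420],(800,600),interpolation=cv2.INTER_CUBIC))
E
```

```text
time_s: 3.8
position: [0.5217, 0.2067, 0.0802]
ee_rot: [0.5, 0.501, -0.5, -0.5]
wrist_force: [2.0, -1.0, 3.5]
gripper_width: 0.0003
time_s: 4.4
position: [0.5214, 0.2474, 0.0801]
ee_rot: [0.5, 0.501, -0.5, -0.5]
wrist_force: [-0.8, 0.3, 0.6]
gripper_width: 0.0007
time_s: 4.6
position: [0.5218, 0.2478, 0.1017]
ee_rot: [0.5, 0.501, -0.5, -0.499]
wrist_force: [0.8, -0.1, 0.9]
gripper_width: 0.0004
```

View pics/w3.png

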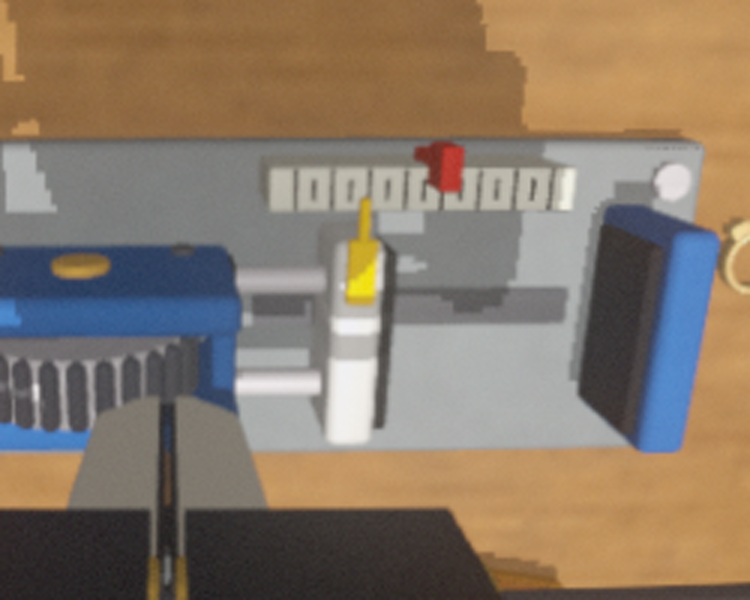

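View pics/s3.png

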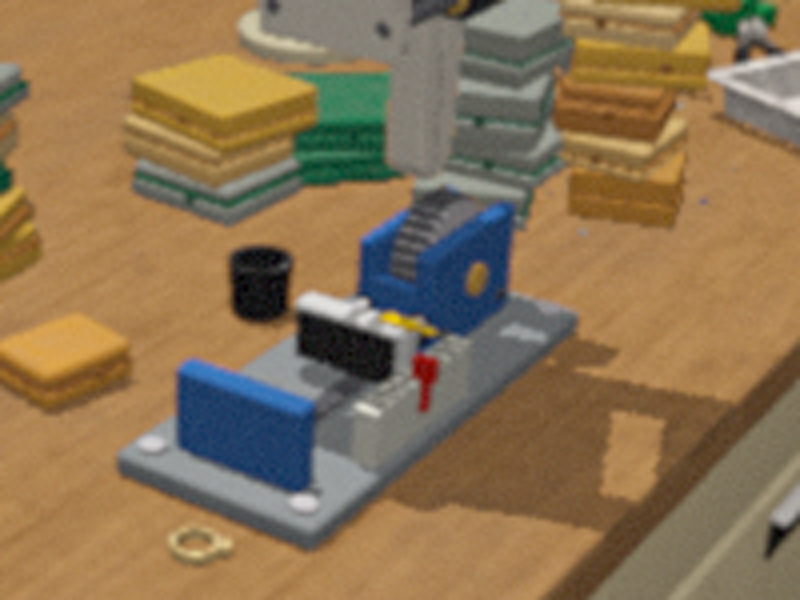

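```bash
cat > meas.py <<'E'
from h import *
import sys
m=camera_model('wrist'); im=camera('wrist')
print('cam',np.array(m['world_from_camera'])[:3,3].round(3))
hsv=cv2.cvtColor(im,cv2.COLOR_BGR2HSV)
red=((hsv[...,0]<6)|(hsv[...,0]>174))&(hsv[...,1]>170)&(hsv[...,2]>70)
yel=(hsv[...,0]>20)&(hsv[...,0]<32)&(hsv[...,1]>190)&(hsv[...,2]>90)
yy,xx=np.mgrid[:384,:512]
for nm,mk in [('red',red),('yel',yel)]:
    # restrict to near the clamp scale
    a=proj('wrist',[.46,.26,.052],m);b=proj('wrist',[.51,.38,.052],m)
    k=mk&(xx>a[0])&(xx<b[0])&(yy>a[1]-8)&(yy<b[1])
    for r in np.unique(yy[k]):
        c=xx[k&(yy==r)]; 
        L=at_z('wrist',c.min()-.5,r,.052,m);Rr=at_z('wrist',c.max()+.5,r,.052,m)
        print(nm,r,c.min(),c.max(),'x%.4f y %.4f..%.4f'%(L[0],L[1],Rr[1]),hsv[r,c.min():c.max()+1,2].tolist())
p=proj('wrist',[.479,.31,.052],m).astype(int);x0=max(0,min(p[0]-50,412));y0=max(0,p[1]-35)
cv2.imwrite(sys.argv[1],cv2.resize(im[y0:y0+75,x0:x0+100],(800,600),interpolation=cv2.INTER_CUBIC)); print('crop origin',x0,y0)
E
python3 meas.py pics/m1.png
```

```text
cam [0.441 0.247 0.267]
red 148 346 350 x0.4665 y 0.3157..0.3196 [117, 118, 124, 128, 132]
red 149 344 353 x0.4672 y 0.3143..0.3219 [111, 112, 112, 120, 159, 175, 174, 175, 174, 170]
red 150 343 354 x0.4680 y 0.3136..0.3228 [115, 111, 110, 113, 124, 165, 186, 187, 186, 184, 183, 175]
red 151 346 354 x0.4687 y 0.3159..0.3229 [112, 125, 169, 188, 188, 186, 184, 182, 174]
red 152 347 353 x0.4695 y 0.3168..0.3222 [124, 171, 188, 186, 184, 185, 183]
red 153 344 353 x0.4703 y 0.3145..0.3222 [109, 111, 115, 127, 172, 188, 187, 185, 184, 182]
red 154 345 353 x0.4710 y 0.3154..0.3223 [110, 115, 131, 173, 186, 185, 185, 182, 179]
red 155 347 353 x0.4718 y 0.3170..0.3224 [135, 173, 185, 184, 183, 181, 179]
red 156 347 353 x0.4725 y 0.3170..0.3225 [140, 176, 185, 184, 183, 182, 180]
red 157 346 353 x0.4733 y 0.3163..0.3225 [114, 147, 179, 184, 184, 182, 181, 181]
red 158 347 353 x0.4741 y 0.3172..0.3226 [151, 179, 184, 184, 182, 182, 179]
red 159 347 353 x0.4748 y 0.3172..0.3227 [154, 182, 182, 183, 181, 180, 175]
red 160 347 353 x0.4756 y 0.3173..0.3228 [158, 181, 182, 182, 181, 179, 174]
red 1
[... 1724 characters left out ...]
197, 204, 223, 240, 241, 241, 241, 241]
yel 192 317 324 x0.5011 y 0.2958..0.3021 [198, 208, 224, 240, 242, 242, 241, 241]
yel 193 317 324 x0.5019 y 0.2958..0.3022 [210, 225, 233, 241, 242, 241, 241, 240]
yel 194 317 323 x0.5027 y 0.2959..0.3014 [219, 238, 241, 241, 242, 242, 242]
yel 195 317 324 x0.5035 y 0.2959..0.3023 [222, 239, 241, 241, 242, 241, 242, 240]
yel 196 317 324 x0.5043 y 0.2960..0.3024 [233, 241, 241, 242, 241, 242, 242, 240]
yel 197 317 324 x0.5052 y 0.2960..0.3024 [238, 240, 240, 240, 240, 240, 240, 237]
yel 198 317 323 x0.5060 y 0.2961..0.3017 [223, 225, 225, 225, 226, 225, 224]
yel 199 317 323 x0.5068 y 0.2961..0.3017 [205, 205, 206, 205, 205, 204, 205]
crop origin 286 129
```

View pics/m1.png

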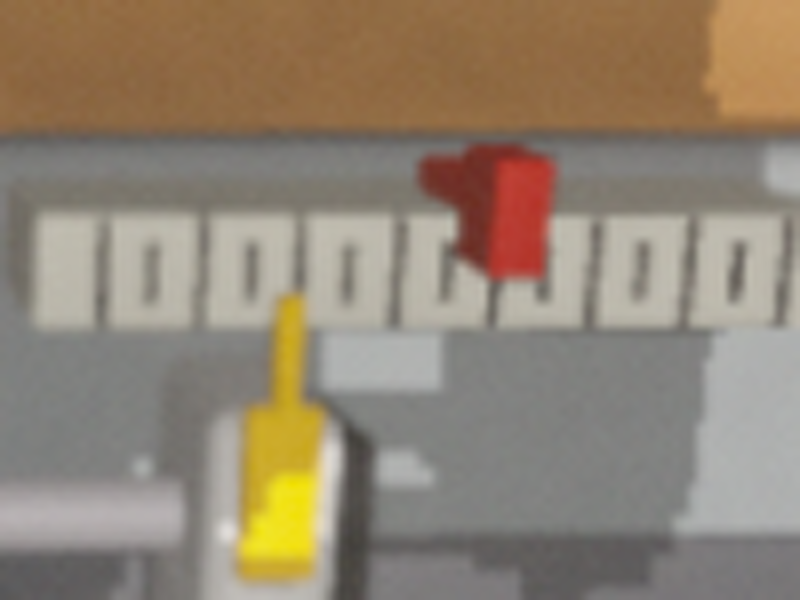

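```bash
python3 -m inch '[[1,-0.025,0,0,0],[1,-0.041,0.01,0,0],[1,-0.041,0.0215,0,0],[1,-0.041,0.0215,0,0],[1,-0.035,0.0215,0,0],[1,-0.028,0.0215,0,0],[1,-0.021,0.0215,0,0],[1,-0.014,0.0215,0,0],[1,-0.007,0.0215,0,0],[1,0,0.0215,0,0],[1,0,0.01,0,0],[1,0,0,0,0]]'
python3 meas.py pics/m2.png | grep -E 'cam|orig|red 16|yel 1[67]'
```

```text
time_s: 5.95
position: [0.5216, 0.2476, 0.1015]
ee_rot: [0.5, 0.501, -0.5, -0.499]
wrist_force: [-0.1, 0.7, 0.5]
gripper_width: 0.0007
cam [0.44  0.248 0.267]
red 160 347 353 x0.4751 y 0.3174..0.3228 [163, 183, 183, 182, 182, 180, 174]
red 161 347 353 x0.4759 y 0.3174..0.3229 [164, 183, 181, 181, 181, 179, 170]
red 162 347 352 x0.4766 y 0.3175..0.3222 [166, 183, 183, 182, 180, 180]
red 163 348 352 x0.4774 y 0.3184..0.3223 [178, 180, 181, 179, 178]
yel 167 335 335 x0.4806 y 0.3085..0.3093 [195]
yel 168 335 335 x0.4814 y 0.3086..0.3093 [201]
yel 169 334 335 x0.4821 y 0.3079..0.3094 [193, 201]
yel 170 334 335 x0.4829 y 0.3079..0.3095 [193, 201]
yel 171 334 335 x0.4837 y 0.3080..0.3095 [196, 201]
yel 172 334 335 x0.4845 y 0.3080..0.3096 [196, 201]
yel 173 334 335 x0.4853 y 0.3081..0.3097 [196, 201]
yel 174 334 335 x0.4861 y 0.3082..0.3097 [197, 199]
yel 175 334 335 x0.4869 y 0.3082..0.3098 [197, 198]
yel 176 334 335 x0.4877 y 0.3083..0.3099 [197, 198]
yel 177 334 335 x0.4884 y 0.3084..0.3099 [197, 197]
yel 178 334 335 x0.4892 y 0.3084..0.3100 [197, 196]
yel 179 334 335 x0.4900 y 0.3085..0.3101 [195, 195]
crop origin 286 129
```

View pics/m2.png

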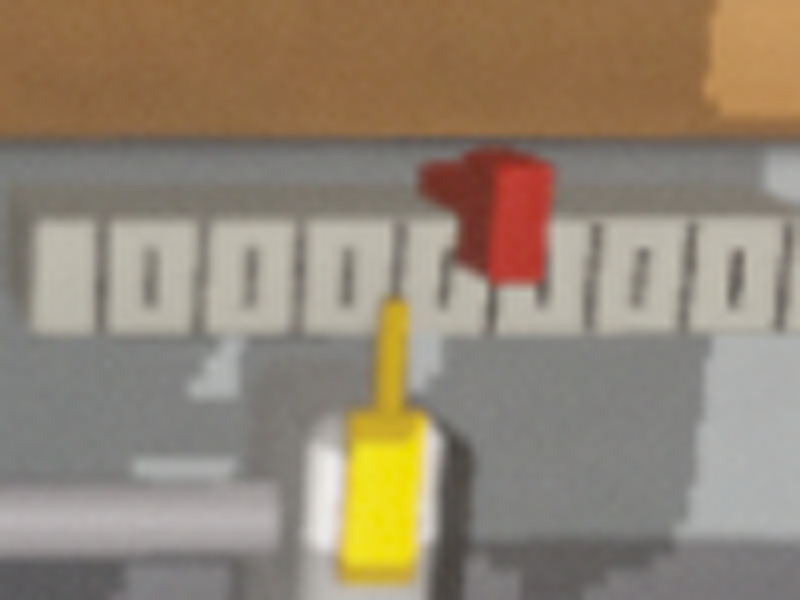

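```bash
python3 -m inch '[[1,-0.025,0,0,0],[1,-0.038,0.01,0,0],[1,-0.038,0.0215,0,0],[1,-0.038,0.0215,0,0],[1,-0.032,0.0215,0,0],[1,-0.025,0.0215,0,0],[1,-0.018,0.0215,0,0],[1,-0.011,0.0215,0,0],[1,-0.005,0.0215,0,0],[1,0,0.0215,0,0],[1,0,0.01,0,0],[1,0,0,0,0]]'
python3 -m inch '[[1,0.04,0,0,0],[1,0.072,0,0,0],[1,0.072,0,0,0],[1,0.072,0,0,0]]'
python3 meas.py pics/m3.png | grep -E 'cam|orig|red 1[56]|yel 1[67]'
```

```text
time_s: 7.2
position: [0.5226, 0.2478, 0.1042]
ee_rot: [0.5, 0.502, -0.499, -0.499]
wrist_force: [1.5, -0.4, -0.9]
gripper_width: 0.0007
time_s: 7.6
position: [0.5224, 0.3198, 0.1049]
ee_rot: [0.5, 0.502, -0.499, -0.499]
wrist_force: [0.0, 0.1, -0.1]
gripper_width: 0.0008
cam [0.441 0.32  0.27 ]
red 150 254 259 x0.4693 y 0.3185..0.3231 [184, 186, 186, 186, 187, 182]
red 151 253 259 x0.4701 y 0.3177..0.3231 [163, 185, 187, 186, 187, 185, 180]
red 152 254 259 x0.4708 y 0.3185..0.3231 [185, 185, 186, 186, 185, 180]
red 153 254 259 x0.4716 y 0.3185..0.3231 [183, 186, 185, 184, 186, 180]
red 154 254 259 x0.4724 y 0.3185..0.3231 [185, 187, 185, 186, 183, 182]
red 155 254 259 x0.4731 y 0.3185..0.3231 [183, 185, 184, 184, 183, 180]
red 156 254 259 x0.4739 y 0.3185..0.3231 [184, 185, 186, 184, 184, 181]
red 157 254 259 x0.4747 y 0.3185..0.3231 [182, 184, 185, 184, 183, 179]
red 158 254 259 x0.4755 y 0.3185..0.3231 [181, 185, 184, 184, 183, 178]
red 159 253 259 x0.4762 y 0.3177..0.3231 [147, 181, 184, 184, 183, 181, 178]
red 160 254 258 x0.4770 y 0.3185..0.3223 [179, 181, 182, 182, 180]
yel 16
[... 168 characters left out ...]
.0.3169 [192, 197, 191]
yel 169 249 251 x0.4841 y 0.3146..0.3169 [193, 201, 189]
yel 170 249 251 x0.4849 y 0.3146..0.3169 [194, 200, 188]
yel 171 249 251 x0.4856 y 0.3146..0.3169 [192, 199, 188]
yel 172 249 251 x0.4864 y 0.3146..0.3169 [192, 198, 189]
yel 173 249 251 x0.4872 y 0.3146..0.3169 [189, 198, 188]
yel 174 249 251 x0.4880 y 0.3146..0.3169 [188, 197, 189]
yel 175 249 251 x0.4888 y 0.3146..0.3169 [186, 196, 189]
yel 176 249 251 x0.4896 y 0.3146..0.3169 [185, 196, 190]
yel 177 249 251 x0.4904 y 0.3146..0.3169 [187, 197, 192]
yel 178 248 252 x0.4912 y 0.3138..0.3177 [187, 193, 199, 196, 187]
yel 179 247 253 x0.4920 y 0.3130..0.3185 [199, 200, 200, 199, 201, 200, 200]
crop origin 192 127
```

View pics/m3.png

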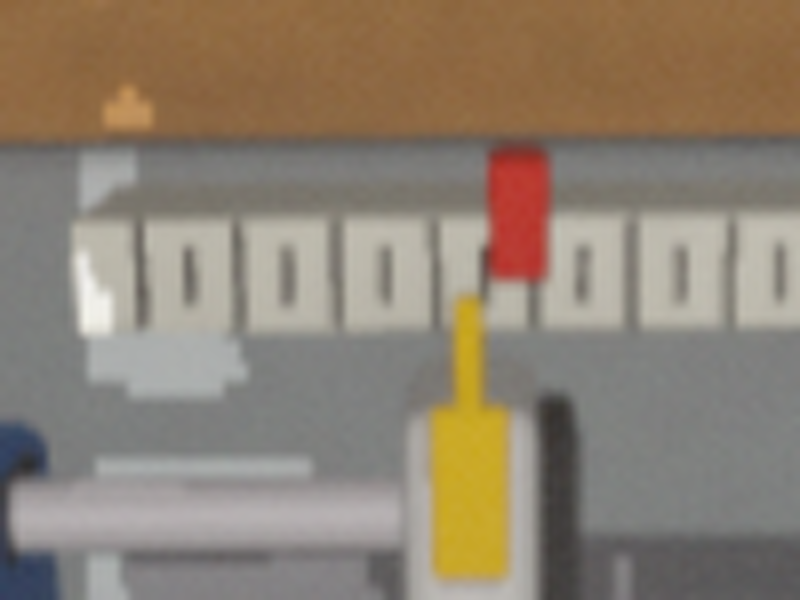

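```bash
python3 -m inch '[[1,-0.04,0,0,0],[1,-0.08,0,0,0],[1,-0.103,0,0,0],[1,-0.103,0.015,0,0],[1,-0.103,0.025,0,0],[1,-0.103,0.025,0,0]]'
```

```text
time_s: 8.25
position: [0.5228, 0.2154, 0.0792]
ee_rot: [0.5, 0.501, -0.499, -0.499]
wrist_force: [-0.7, -2.8, 8.2]
gripper_width: 0.0003
```

```bash
python3 -m inch '[[1,0.005,0,0,0],[1,0.010,0,0,0],[1,0.015,0,0,0],[1,0.019,0,0,0],[1,0.019,0,0,0]]';python3 -m inch '[[1,0,-0.012,0,0],[1,0,-0.025,0,0],[1,0.04,-0.025,0,0],[1,0.085,-0.025,0,0],[1,0.085,-0.025,0,0],[1,0.085,-0.025,0,0]]'
python3 meas.py pics/m4.png | grep -E 'cam|orig|red 1[56]|yel 1[67]'
```

```text
time_s: 8.75
position: [0.5229, 0.2353, 0.08]
ee_rot: [0.5, 0.502, -0.499, -0.499]
wrist_force: [-2.0, 2.2, 6.3]
gripper_width: 0.0005
time_s: 9.35
position: [0.5224, 0.3208, 0.1059]
ee_rot: [0.5, 0.502, -0.5, -0.498]
wrist_force: [-0.4, -0.9, 0.2]
gripper_width: 0.0003
cam [0.441 0.321 0.271]
red 150 252 258 x0.4695 y 0.3179..0.3233 [172, 185, 186, 187, 187, 184, 174]
red 151 252 258 x0.4702 y 0.3179..0.3233 [170, 185, 186, 185, 186, 183, 173]
red 152 252 258 x0.4710 y 0.3179..0.3233 [171, 185, 185, 186, 185, 183, 175]
red 153 253 258 x0.4718 y 0.3187..0.3233 [185, 186, 183, 185, 184, 175]
red 154 253 257 x0.4725 y 0.3187..0.3225 [184, 185, 185, 185, 182]
red 155 253 257 x0.4733 y 0.3187..0.3225 [184, 185, 185, 185, 183]
red 156 253 257 x0.4741 y 0.3187..0.3225 [185, 185, 185, 182, 183]
red 157 252 257 x0.4749 y 0.3179..0.3225 [169, 184, 184, 183, 183, 181]
red 158 252 257 x0.4756 y 0.3179..0.3225 [167, 183, 183, 182, 182, 181]
red 159 252 257 x0.4764 y 0.3179..0.3225 [167, 182, 183, 183, 181, 182]
red 160 252 257 x0.4772 y 0.3179..0.3225 [163, 182, 181, 180, 180, 177]
yel 165 255 2
[... 151 characters left out ...]
255 256 x0.4835 y 0.3202..0.3218 [194, 197]
yel 169 255 256 x0.4843 y 0.3202..0.3218 [193, 197]
yel 170 255 256 x0.4851 y 0.3202..0.3218 [194, 197]
yel 171 255 256 x0.4859 y 0.3202..0.3218 [194, 197]
yel 172 255 256 x0.4867 y 0.3202..0.3218 [193, 197]
yel 173 255 256 x0.4875 y 0.3202..0.3218 [193, 197]
yel 174 255 256 x0.4883 y 0.3202..0.3218 [192, 195]
yel 175 255 256 x0.4891 y 0.3202..0.3218 [191, 195]
yel 176 255 256 x0.4899 y 0.3202..0.3218 [188, 195]
yel 177 255 257 x0.4907 y 0.3203..0.3226 [188, 192, 183]
yel 178 252 259 x0.4915 y 0.3179..0.3242 [190, 194, 195, 195, 196, 197, 194, 191]
yel 179 252 259 x0.4923 y 0.3179..0.3242 [199, 201, 203, 201, 201, 201, 203, 199]
crop origin 191 127
```

View pics/m4.png

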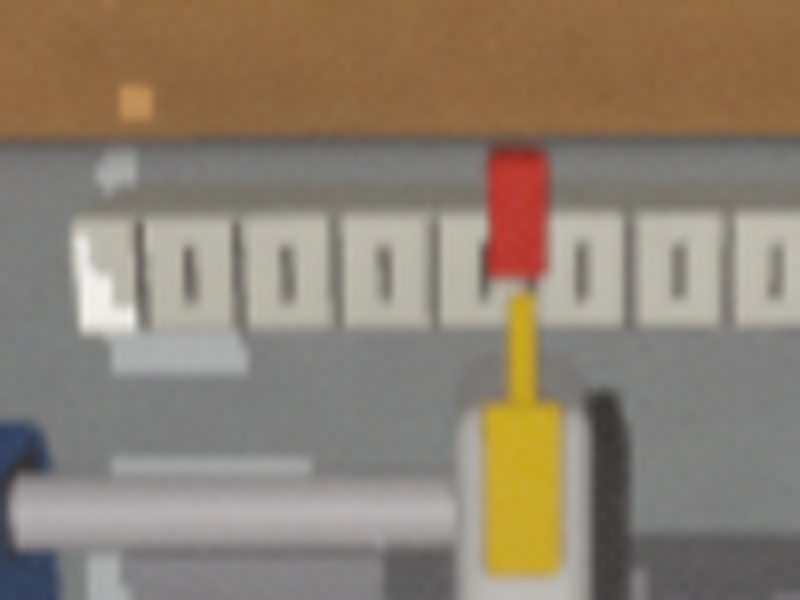

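```bash
cat > sub.py <<'E'
from h import *
m=camera_model('wrist')
im=np.mean([camera('wrist').astype(float) for _ in range(4)],0)
b,g,r=im[...,0],im[...,1],im[...,2]
def cen(sig,rows,c0,c1):
    o=[]
    for q in rows:
        s=sig[q,c0:c1].copy(); bg=np.median(np.r_[s[:3],s[-3:]]); s=np.clip(s-bg,0,None); s[s<.25*s.max()]=0
        u=(s*np.arange(c0,c1)).sum()/s.sum(); o.append((u,q,s.sum()/s.max()))
    return np.array(o)
A=cen(r-g,range(152,160),246,266); B=cen(r-b,range(166,177),247,266)
ya=[at_z('wrist',u,q,.052,m)[:2] for u,q,_ in A]; yb=[at_z('wrist',u,q,.052,m)[:2] for u,q,_ in B]
print(A[:,0].round(2),A[:,2].round(1),B[:,0].round(2),B[:,2].round(1)); a=np.mean(ya,0);bb=np.mean(yb,0)
print(a,bb,'diff mm',(bb-a)[1]*1e3)
for z in (.048,.05): print(z,at_z('wrist',A[-1,0],A[-1,1],z,m))
# scale bottom edge direction => clamp y axis
sc=[]
for u in list(range(205,245,4))+list(range(268,320,4)):
    col=g[158:176,u]; k=np.argmin(np.diff(col)); sc.append((u,158+k+.5))
P=np.array([at_z('wrist',u,v,.045,m)[:2] for u,v in sc]); c=np.polyfit(P[:,1],P[:,0],1); print('dx/dy',c, (np.polyval(c,P[:,1])-P[:,0]).round(4))
E
python3 sub.py
```

```text
[256.63 256.64 256.63 256.63 256.61 256.57 256.51 256.5 ] [7.  6.9 6.7 6.7 6.7 6.8 6.9 6.9] [257.29 257.32 257.34 257.34 257.36 257.19 257.19 257.2  257.39 257.22
 257.19] [2.9 3.  3.1 3.1 3.2 3.5 3.5 3.5 3.2 3.5 3.7]
[0.47373945 0.32102211] [0.4858964 0.321603 ] diff mm 0.5808966939309101
0.048 [0.47709909 0.32098457 0.048     ]
0.05 [0.47677407 0.32097401 0.05      ]
dx/dy [-0.01252854  0.48968608] [ 0.0017 -0.0041 -0.0041 -0.0042  0.0015  0.0015  0.0014  0.0014  0.0014
  0.0013  0.0011  0.0019  0.001   0.001   0.001   0.001   0.0009  0.0009
  0.0009  0.0073 -0.0049 -0.005  -0.005 ]
```

```bash
python3 -m inch '[[1,-0.04,0,0,0],[1,-0.08,0,0,0],[1,-0.093,0,0,0],[1,-0.093,0.01,0,0],[1,-0.093,0.015,0,0],[1,-0.093,0.015,0,0]]'; python3 -m inch '[[1,0,0.006,0,0],[1,0,0.01,0,0],[1,0,0.01,0,0]]'
```

```text
time_s: 10.2
position: [0.5224, 0.2272, 0.0891]
ee_rot: [0.5, 0.501, -0.5, -0.499]
wrist_force: [0.3, 0.2, -1.0]
gripper_width: 0.0003
time_s: 10.5
position: [0.5228, 0.2281, 0.0791]
ee_rot: [0.5, 0.502, -0.499, -0.499]
wrist_force: [-0.5, 0.8, 7.6]
gripper_width: 0.0006
```

```bash
python3 -m inch '[[1,-0.001,0,0,0],[1,-0.0025,0,0,0],[1,-0.0025,0,0,0]]'; python3 -m inch '[[1,0,-0.012,0,0],[1,0,-0.025,0,0],[1,0.04,-0.025,0,0],[1,0.08,-0.025,0,0],[1,0.095,-0.025,0,0],[1,0.095,-0.025,0,0],[1,0.095,-0.025,0,0]]'; python3 sub.py; python3 meas.py pics/m5.png | grep -E 'cam|orig|red 15[5-9]|yel 16'
```

```text
time_s: 10.8
position: [0.523, 0.2263, 0.0794]
ee_rot: [0.5, 0.502, -0.499, -0.499]
wrist_force: [-2.0, 0.5, 7.5]
gripper_width: 0.0007
time_s: 11.5
position: [0.5225, 0.3206, 0.1047]
ee_rot: [0.5, 0.502, -0.5, -0.499]
wrist_force: [0.4, 0.3, -0.7]
gripper_width: 0.0005
[255.68 255.7  255.7  255.73 255.72 255.67 255.62 255.6 ] [7.  6.9 6.7 6.7 6.6 6.8 6.9 6.9] [255.69 255.68 255.65 255.64 255.65 255.82 255.83 255.83 255.83 255.83
 255.84] [3.  3.  3.1 3.2 3.2 3.4 3.5 3.5 3.5 3.4 3.5]
[0.47350879 0.3209221 ] [0.48561221 0.32102372] diff mm 0.1016228848435552
0.048 [0.47685484 0.32088419 0.048     ]
0.05 [0.47653057 0.32087897 0.05      ]
dx/dy [0.01814518 0.47898363] [-0.0002  0.0071 -0.0058 -0.0057 -0.0048  0.0001  0.0002  0.0059  0.0003
  0.0004  0.0008  0.0009  0.001   0.001   0.0011  0.0012  0.0013  0.0013
  0.0014  0.0047 -0.0042 -0.0041 -0.004 ]
cam [0.441 0.32  0.27 ]
red 155 253 258 x0.4735 y 0.3181..0.3227 [175, 183, 185, 185, 184, 180]
red 156 253 258 x0.4743 y 0.3181..0.3227 [173, 183, 185, 184, 183, 181]
red 157 253 258 x0.4750 y 0.3181..0.3228 [172, 185, 183, 183, 184, 180]
red 158 253 258 x0.4758 y 0.3181..0.3228 [171, 184, 184, 183, 183, 180]
red 159 253 258 x0.4766 y 0.3181..0.3228 [170, 181, 183, 183, 182, 179]
yel 164 256 256 x0.4805 y 0.3205..0.3212 [190]
yel 165 255 256 x0.4812 y 0.3197..0.3212 [196, 196]
yel 166 255 256 x0.4820 y 0.3197..0.3212 [196, 195]
yel 167 255 256 x0.4828 y 0.3197..0.3212 [196, 197]
yel 168 255 256 x0.4836 y 0.3197..0.3212 [194, 197]
yel 169 255 256 x0.4844 y 0.3197..0.3212 [193, 197]
crop origin 191 127
```

View pics/m5.png

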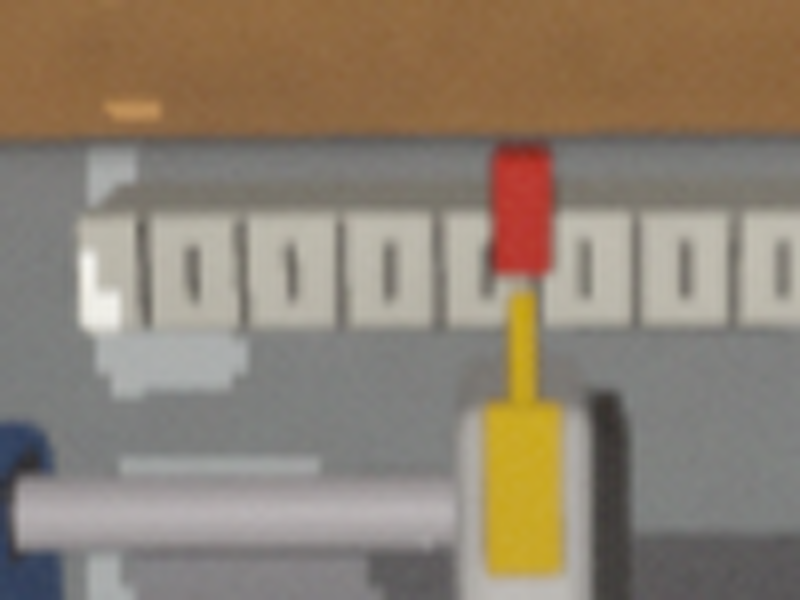

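The tab (crop columns 493–551) and the pointer (508–538) are now centred on each other to about 0.1 mm. The arm is clear of the clamp at z = 0.105, touching nothing, so I'll raise it and hand in.

```bash
python3 -m inch '[[1,0,-0.04,0,0],[1,0,-0.08,0,0],[1,0,-0.08,0,0],[1,0,-0.08,0,0]]'; python3 -c "
from cell import *
print(finish_job())"
```

```text
time_s: 12.15
position: [0.5228, 0.3199, 0.1852]
ee_rot: [0.5, 0.502, -0.499, -0.499]
wrist_force: [-1.0, 0.0, -1.1]
gripper_width: 0.0004
the job is handed in; nothing more can be done
None
```

The clamp is set: the yellow pointer stands in line with the red tab, and I've handed the job in at about 12 s of the 45 s allowed.

- **What I did:** I rolled the wheel with the shut fingertips in four closing strokes. That overshot by about 0.5 mm, so I rolled it back about 2.5 mm at the rim. I then lifted clear and raised the arm before handing in.
- **Alignment:** the last wrist-camera check, averaged over four pictures, put the pointer and the tab's centre within about 0.1 mm of each other along the clamp. The start gap was about 31 mm, and the tab measured in the same place throughout to within about 1 mm.
- **Forces:** the highest wrist force reported was about 9 N while pressing the wheel. After the arm was raised, the reading was down to about 1.5 N, similar to readings with the arm clear. I saw no contact with the jaw, the tab or the loose things, but I did not recheck the loose things in a last overview picture.
- **Checks that disagreed:**
  - The third stroke moved the jaw about 6.5 mm instead of the 9 mm expected, probably because the press was too shallow. The fourth stroke made this up.
  - My attempt to get the clamp's angle from the edge of the scale gave noisy, inconsistent results, so I did not use it. The angle would change the result by only about 0.1 mm.

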